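Fill and close the double-lidded spice tin, then lift only its outer lid

TASK

Put the loose cinnamon stick and the loose nutmeg into the spice tin, each in the half that already holds its own kind. Then carry the two nested lids over together and lower them onto the tin without dropping them, the inner lid properly seated; let go, and lift the outer lid alone, leaving the inner lid seated and undisturbed, and finish still holding the outer lid level about 10 cm above the inner one, over the tin, so that I can lay the spoon between them. The outer lid must not come off the inner one before the inner one is seated; leave the tin standing where it is and do not disturb the other things on the shelf.

Things in the scene. Friction and masses are not known exactly. Their poses are not given: they have to be found in the camera images.
- tin: Round open steel tin, diameter 170 mm, 60 high, wall and floor 4. Origin: centre of underside. A divider along its own x (3 mm thick, top at 40 mm) halves it. The +y half has a 40 mm cinnamon piece fixed on the floor at (-48, 32) mm lying along y; the -y half a nutmeg fixed at (-56, -30) mm; the rest is free. Stands loose (0.6 to 1 kg), left or right, turned any way.
- inner_lid: Inner steel lid, 0.2 kg. Origin: centre of underside. Plug 12 mm deep (diameter 152, tapered to 144 below); flange of diameter 170 from 12 to 16 mm rests on the tin's rim (seated: origin 48 mm above the tin's); on the axis a round knob, diameter 18, from 16 to 74 mm, standing 28 mm out of the outer lid's collar. Lifting the knob lifts both lids. Starts on the shelf, left or right.
- outer_lid: Outer steel lid, 0.16 kg, diameter 190 mm, loose on the inner lid. Origin: centre of underside (nested: 8 mm above the inner lid's). Rim 8 mm deep, inside diameter 182; flat plate from 8 to 12 mm, resting on the inner flange, with a 44 mm hole; round it a collar, diameter 52 outside, 44 inside, from 12 to 38 mm. Gripping the collar from outside lifts this lid alone.
- cinnamon: Loose cinnamon stick: a double brown scroll, 50 mm long along its own x, 26 mm wide along y, 14 mm high, lying flat. Origin: centre of its underside. About 12 g.
- nutmeg: Loose whole nutmeg, brown egg shape with a small flat foot: 26 mm in diameter (widest 12 mm up), 26 mm high. Origin: centre of its foot. About 12 g.
- ceramic_pot: Bystander: white ceramic pot with a cork-like stopper, 90 mm in diameter, 110 mm high, at the far left. Origin: centre of underside.
- ghee_pot: Bystander: lidded steel ghee pot, 100 mm in diameter, 104 mm high, at the far right. Origin: centre of underside.
- squeezer: Bystander: white plastic lemon squeezer lying down, 210 mm long along its own x (from -90 to +122 mm), 74 mm wide, 42 mm high, near left. Origin under it.
- spice_spoon: Bystander: small flat steel spoon, about 100 mm long along its own x, 5 mm high, lying in front of the robot. Origin under it.
- katori: Bystander: small steel bowl, 72 mm in diameter, 32 mm high, at the far middle. Origin: centre of underside.
- salt_jar: Bystander: glass jar with a white cap, 64 mm in diameter, 100 mm high, near right. Origin: centre of underside.
- matchbox: Bystander: matchbox 52 x 36 x 15 mm, lying at the far right of the middle. Origin: centre of underside.

How it is judged:
By the outcome, as a careful person would: the job done as asked, in the order asked, and still so for the second after the job is handed in, while the arm keeps its last pose, push and grip.
It also fails if it takes over 72 s, if anything falls off the work surface, if the arm or the gripper's body presses on something with over 40 N, if the wrist force passes 120 N, or if a joint passes its speed limit or range.

ROBOT

A 6-joint arm with a two-finger parallel gripper is mounted at the origin on the work surface. World frame = base frame: x ahead of the robot, y to its left, z up, the work surface at z = 0. Lengths are in m, angles in rad, forces in N, time in s.
With the tool pointing down it reaches from about 0.375 to 0.9 m from the base axis. Payload 3.1 kg.
Tool frame: the origin (TCP) lies at the very end of the fingers, on their centre line; the grasp point (between the pads) lies 19 mm behind it (robot.grip_depth is the distance from the TCP to the grasp point, in m); z points along the fingers, y is the direction in which the jaws open and shut (so a half turn about z gives the same grasp; the last joint's range is limited). The gripper opens to 87 mm and grips with 3 to 60 N. Pads are 19 mm wide; open, the fingers measure 117 mm over their backs; the gripper's body (75 mm by 190 mm) begins 51 mm behind the grasp point.
Start: joints at [1.03, 0.527, 1.433, -0, 1.181, -0.178], TCP at [0.222, 0.584, 0.223] pointing down, gripper open.
Joint ranges: [-3.08, 3.08], [-0.75, 2.2], [0.22, 2.44], [-1.43, 4.57], [0, 2.65], [-2.85, 2.85]. Speed limits (rad/s): [2.79, 2.79, 3.14, 3.14, 3.14, 3.14].

INTERFACE

Orientations are given as a unit quaternion [x, y, z, w].
In Python, from rig import robot gives the robot as it stands.
- The arm moves only by the tool drive_tool, never from a script. Its argument "series" is a list of rows, each a list of 7 numbers: the shift along the tool's x, y, z in m, then the turn, a rotation vector about the tool's x, y, z in degrees, then the opening, from 0 (shut) to 1 (fully open). A call has 1 to 5 rows; each row shifts and turns the commanded pose from where the row before left it, along the tool's axes as they then stand; what a row does not reach is not made up. A row lasts 1/8 s, in which the tool goes at most 62.5 mm and 10.7 degrees, less where a joint would pass 70% of its speed; a pose out of reach is approached as far as the arm can. A call is refused whole if a number of a shift passes 0.0625 or a number of a turn 10.7, either way. A call with a gripper value outside its range is refused whole. The fingers move at their own pace and stop on an object; "squeeze" is the grip in N (left out, the last holds). Time passes only in rows, so rows that do not move let the fingers close. It gives the time, the measured TCP pose, the force and the opening at its end, in the units of the state.
- robot.get_obs(): the state, without advancing time (a new reading comes with each control period).
- robot.camera(name): name is "scene" or "side" or "wrist"; returns (picture, depth): 480x640x3 uint8, blue, green, red; 480x640 float32, m along the optical axis (not along the pixel's ray), 0 where there is no reading.
- robot.camera_model(name): a dict with "fx", "fy", "cx", "cy" (pixels), "R" (3x3) and "t" (3): a world point X has camera coordinates R X + t. Camera axes: x right, y down, z forward; pixel columns grow to the right and rows downward; lengths in m; the calibration is good to about 2 mm. A picture is of the moment at which its call begins: read the wrist's pose just before it. camera_model takes no time and is no camera call; for the wrist camera it gives the pose at the moment of the call.
- robot.hand_in(): hands the job in, once; it reports no verdict.
The state is a dict: "time": time; "q": joint angles; "joint_velocities": joint speeds; "joint_torque": joint torques, N m; "position": TCP position; "tool_rot": TCP orientation; "ft_force": force on the tool from outside, world axes, zero at the start; "moment": the same for the moment, N m; "grip_width": finger opening in m.
Only numpy, scipy, OpenCV 4.12 (cv2) and the standard library are available. Lean on these libraries where they do the work, as an engineer would, in place of code of your own. Each camera call takes 0.05 s, during which the arm holds its last target. There are 200 camera calls.

## Working session

There is one attempt and no reset: what is moved stays moved. The work goes in short steps, Python scripts to look and compute and a tool call to move; the robot and the scene stay as the last step left them, time stands still between calls to the robot, and variables do not carry over. Pictures are saved under pics/ and viewed, about 8 in all and at most 12, crops included, and the job is handed in when it is done.

Besides the shell and the picture viewer there is one more tool, called after "Call:" as name(argument=value, ...) on one line, values as JSON. drive_tool: Moves the arm, as the interface text tells. Its arguments: {"type":"object","properties":{"series":{"type":"array"},"squeeze":{"type":"number"}},"required":["series"]}

```bash
ls; mkdir -p pics; python3 - <<'E'
from rig import robot
import cv2,numpy as np
for n in("scene","side"):
    im,d=robot.camera(n); cv2.imwrite(f"pics/{n}0.png",im); np.savez(f"{n}0.npz",im=im,d=d,**{k:np.array(v) for k,v in robot.camera_model(n).items()})
    m=robot.camera_model(n); print(n,m["fx"],-np.array(m["R"]).T@m["t"],np.array(m["R"])[2])
m=robot.camera_model("wrist");print(-np.array(m["R"]).T@m["t"],m["R"],m["fx"])
print(robot.get_obs())
E
```

```text
pics
scene 454.4686296585234 [0.93182596 0.55832206 0.63150198] [-0.44933143 -0.61681958 -0.64624676]
side 489.2796996275227 [ 0.17038598 -0.74313244  0.90755314] [ 0.28686448  0.63827274 -0.71436453]
[0.15369082 0.61048819 0.38408348] [[ 0.35524762  0.93476959 -0.00222382]
 [ 0.90193728 -0.34214317  0.26352835]
 [ 0.24557742 -0.09562356 -0.96464909]] 363.4849099622134
{'time': 0.1, 'q': array([ 1.02949318e+00,  5.28359444e-01,  1.43378363e+00,  2.90319957e-06,
        1.18140561e+00, -1.78483482e-01]), 'joint_velocities': array([-0.00102174, -0.00228806, -0.00380382, -0.00039306,  0.00131591,
        0.00011779]), 'joint_torque': array([ 5.59647615e-04, -4.40984881e+01, -1.77151161e+01,  6.35221833e-02,
        5.33227343e-02, -3.61978505e-05]), 'position': array([0.22143342, 0.58374722, 0.22167494]), 'tool_rot': array([ 1.80416905e-01,  9.83589744e-01, -9.14887134e-04, -3.45688977e-04]), 'ft_force': array([-0.26309832, -0.57271426, -0.57064592]), 'moment': array([0.00835046, 0.02243355, 0.02319011]), 'grip_width': 0.08688258244649458}
```

View pics/scene0.png

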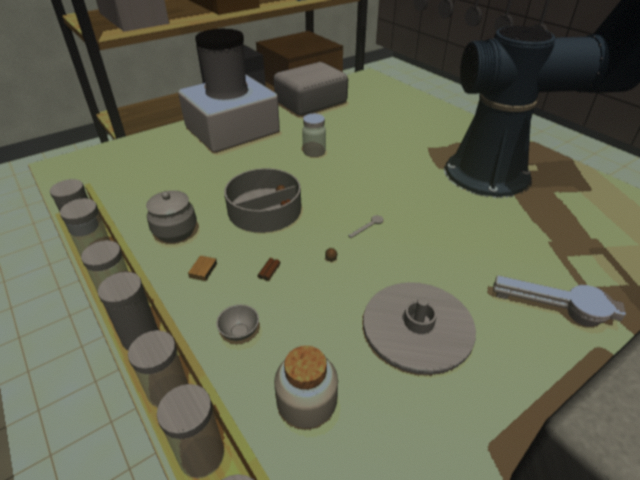

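View pics/side0.png

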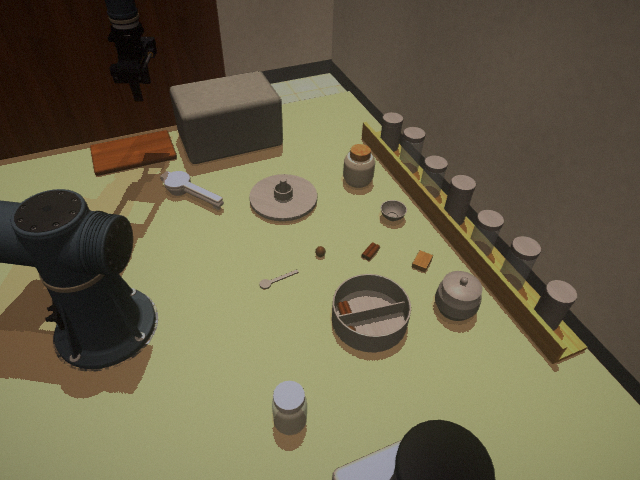

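The scene view shows the tin at (263,200), lids at (419,327), loose cinnamon at (269,268) and nutmeg at (331,254). The side view shows them at (371,312), (283,197), (371,250) and (320,252), with the fixed cinnamon at (345,308).

```bash
cat > h.py <<'E'
import numpy as np,cv2
def load(n):
    z=np.load(n+".npz"); return z
def pts(z,u,v,d):
    c=np.stack([(u-z["cx"])/z["fx"]*d,(v-z["cy"])/z["fy"]*d,d],-1); return (c-np.array(z["t"]))@np.array(z["R"])
def plane(z,u,v,h):
    r=np.array([(u-z["cx"])/z["fx"],(v-z["cy"])/z["fy"],1])@np.array(z["R"]); c=-np.array(z["R"]).T@np.array(z["t"])
    return c+r*(h-c[2])/r[2]
def cloud(z):
    v,u=np.mgrid[0:480,0:640]; return pts(z,u,v,z["d"])
def snap(robot,n,f):
    m=robot.camera_model(n); im,d=robot.camera(n); cv2.imwrite(f"pics/{f}.png",im)
    z=dict(m,im=im,d=d); np.savez(f+".npz",**{k:np.array(x) for k,x in z.items()}); return {k:np.array(x) for k,x in z.items()}
def circ(P):  # algebraic circle fit xy
    A=np.c_[2*P[:,:2],np.ones(len(P))]; s=np.linalg.lstsq(A,(P[:,:2]**2).sum(1),rcond=None)[0]
    return s[:2],np.sqrt(s[2]+s[0]**2+s[1]**2)
E
python3 - <<'E'
from h import *
for n in("scene0","side0"):
    z=load(n); P=cloud(z); ok=z["d"]>0
    print(n,ok.mean())
    px={"scene0":dict(tin=(263,200),lid=(419,327),cin=(269,268),nut=(331,254),bare=(300,300),cinf=(281,189)),"side0":dict(tin=(371,312),lid=(283,197),cin=(371,250),nut=(320,252),bare=(250,250),cinf=(345,308),d1=(340,318),d2=(405,305))}[n]
    for k,(u,v) in px.items(): print(k,P[v,u].round(3),plane(z,u,v,0.01).round(3))
    # brown objects
    hsv=cv2.cvtColor(z["im"],cv2.COLOR_BGR2HSV)
    for k in("cin","nut"):
        u,v=px[k]; b=np.zeros(ok.shape,np.uint8); b[v-18:v+18,u-18:u+18]=1
        m=((hsv[...,0]<18)&(hsv[...,1]>90)&(hsv[...,2]<120)&(b>0)).astype(np.uint8)
        M=cv2.moments(m,True); print(k,"px",M["m00"],M["m10"]/M["m00"],M["m01"]/M["m00"], plane(z,M["m10"]/M["m00"],M["m01"]/M["m00"],.008 if k=="cin" else .013).round(4))
        q=np.argwhere(m); W=np.array([plane(z,x,y,.007)[:2] for y,x in q]); e,V=np.linalg.eigh(np.cov(W.T)); print("  ang",np.degrees(np.arctan2(*V[::-1,1])),np.sqrt(e))
    # tin: rim points
    for k,lo,hi in(("tin",.056,.066),("lid",.014,.026),("lid",.05,.08)):
        u,v=px[k]; c=plane(z,u,v,.03)
        m=ok&(P[...,2]>lo)&(P[...,2]<hi)&(np.hypot(P[...,0]-c[0],P[...,1]-c[1])<.13)
        Q=P[m]; print(k,lo,len(Q),[x.round(4) for x in circ(Q)] if len(Q)>5 else "",Q.mean(0).round(4),Q.min(0).round(3),Q.max(0).round(3))
    m=ok&(P[...,2]>.034)&(P[...,2]<.045); c=plane(z,*px["tin"],.03); r=np.hypot(P[...,0]-c[0],P[...,1]-c[1])
    Q=P[m&(r<.065)][:,:2]; e,V=np.linalg.eigh(np.cov(Q.T)); print("div",len(Q),Q.mean(0),np.degrees(np.arctan2(*V[::-1,1])),np.sqrt(e))
E
```

```text
scene0 0.9957584635416666
tin [ 0.547 -0.2    0.028] [ 0.536 -0.222  0.01 ]
lid [0.526 0.27  0.036] [0.508 0.257 0.01 ]
cin [ 0.643 -0.015  0.013] [ 0.641 -0.018  0.01 ]
nut [0.525 0.028 0.018] [0.519 0.021 0.01 ]
bare [ 0.633  0.078 -0.001] [0.639 0.086 0.01 ]
cinf [ 0.499 -0.198  0.039] [ 0.478 -0.235  0.01 ]
cin px 217.0 268.9815668202765 268.0921658986175 [ 0.6405 -0.0197  0.008 ]
  ang -146.27300213228108 [0.00681033 0.0145588 ]
nut px 59.0 330.89830508474574 252.9322033898305 [0.5193 0.0207 0.013 ]
  ang 62.83749366398966 [0.00460751 0.00647665]
tin 0.056 378 [array([ 0.5448, -0.2016]), np.float64(0.0826)] [ 0.5496 -0.1973  0.0586] [ 0.46  -0.286  0.056] [ 0.629 -0.117  0.062]
lid 0.014 7106 [array([0.5077, 0.2541]), np.float64(0.0702)] [0.5137 0.2606 0.0192] [0.411 0.158 0.014] [0.601 0.348 0.026]
lid 0.05 169 [array([0.5085, 0.2532]), np.float64(0.0071)] [0.5106 0.2548 0.0661] [0.498 0.245 0.05 ] [0.517 0.262 0.075]
div 156 [ 0.54796179 -0.20242504] 172.73748728169087 [0.00158944 0.03677622]
side0 0.9959342447916667
tin [ 0.545 -0.204  0.028] [ 0.553 -0.193  0.01 ]
lid [0.498
[... 327 characters left out ...]
n px 163.0 370.60736196319016 250.71779141104295 [ 0.6402 -0.0219  0.008 ]
  ang -145.1740446127249 [0.00761826 0.01642004]
nut px 57.0 320.05263157894734 250.80701754385964 [0.5194 0.0213 0.013 ]
  ang 72.02158995042534 [0.00554415 0.01005018]
tin 0.056 478 [array([ 0.5427, -0.2034]), np.float64(0.0825)] [ 0.5415 -0.2081  0.0591] [ 0.459 -0.289  0.056] [ 0.628 -0.117  0.065]
lid 0.014 2112 [array([0.5052, 0.2509]), np.float64(0.0707)] [0.5022 0.243  0.0193] [0.412 0.154 0.014] [0.599 0.35  0.026]
lid 0.05 64 [array([0.5063, 0.25  ]), np.float64(0.0072)] [0.5056 0.248  0.0657] [0.498 0.24  0.052] [0.515 0.26  0.078]
div 141 [ 0.54203055 -0.2030659 ] 172.53691391778506 [0.00134334 0.03822348]
```

```bash
cat > plan.py <<'E'
import sys,numpy as np
from scipy.spatial.transform import Rotation as R
from rig import robot
# usage: plan.py x y z jawdeg n  -> how far per row (mm, deg) in tool axes, n rows
def plan(x,y,z,jaw,n):
    o=robot.get_obs(); p=np.array(o["position"]); A=R.from_quat(o["tool_rot"]).as_matrix()
    cur=np.degrees(np.arctan2(A[1,1],A[0,1])); dj=(jaw-cur+90)%180-90
    print("t",round(o["time"],2),"p",p.round(4),"jaw",round(cur,2),"tilt",A[:2,2].round(4),"F",np.round(o["ft_force"],1),"w",round(o["grip_width"],4),"q6",round(o["q"][5],2))
    d=np.array([x,y,z])-p; print("d",d.round(4),"turn_z",round(-dj,2))
    for i in range(n):
        a=np.radians(cur+dj*i/n); Y=np.array([np.cos(a),np.sin(a),0]); X=np.array([Y[1]*-1,Y[0],0])
        Z=np.array([0,0,-1]); X=np.cross(Y,Z)
        print([round(float(v),4) for v in (d@X/n,d@Y/n,d@Z/n)],round(-dj/n,2))
a=list(map(float,sys.argv[1:])); plan(*a[:4],int(a[4]))
E
python3 plan.py 0.519 0.021 0.13 -7.4 10
```

```text
t 0.1 p [0.2214 0.5837 0.2217] jaw 69.21 tilt [-0.001  -0.0017] F [-0.3 -0.6 -0.6] w 0.0869 q6 -0.18
d [ 0.2976 -0.5627 -0.0917] turn_z 76.61
[-0.0478, -0.0421, 0.0092] 7.66
[-0.053, -0.0353, 0.0092] 7.66
[-0.0572, -0.0279, 0.0092] 7.66
[-0.0604, -0.0201, 0.0092] 7.66
[-0.0626, -0.0118, 0.0092] 7.66
[-0.0636, -0.0034, 0.0092] 7.66
[-0.0635, 0.0051, 0.0092] 7.66
[-0.0622, 0.0135, 0.0092] 7.66
[-0.0598, 0.0217, 0.0092] 7.66
[-0.0564, 0.0295, 0.0092] 7.66
```

Call:
drive_tool(series=[[-0.037, -0.033, 0.002, 0, 0, 6, 0.6], [-0.04, -0.029, 0.004, 0, 0, 6, 0.6], [-0.043, -0.024, 0.007, 0, 0, 6, 0.6], [-0.045, -0.019, 0.007, 0, 0, 6, 0.6], [-0.047, -0.013, 0.007, 0, 0, 6, 0.6]])

```text
time: 0.72
position: [0.3381, 0.3661, 0.1952]
tool_rot: [0.43, 0.903, -0.0, -0.0]
ft_force: [0.3, -0.4, -0.4]
grip_width: 0.0538
```

```bash
python3 plan.py 0.519 0.021 0.13 -7.4 8
```

```text
t 0.72 p [0.3381 0.3661 0.1952] jaw 39.04 tilt [-0.0003 -0.0003] F [ 0.3 -0.4 -0.4] w 0.0538 q6 -0.08
d [ 0.1809 -0.3451 -0.0652] turn_z 46.44
[-0.0477, -0.0096, 0.0081] 5.8
[-0.0485, -0.0047, 0.0081] 5.8
[-0.0487, 0.0002, 0.0081] 5.8
[-0.0484, 0.0051, 0.0081] 5.8
[-0.0477, 0.01, 0.0081] 5.8
[-0.0464, 0.0148, 0.0081] 5.8
[-0.0447, 0.0194, 0.0081] 5.8
[-0.0425, 0.0238, 0.0081] 5.8
```

Call:
drive_tool(series=[[-0.048, -0.0095, 0.008, 0, 0, 5.8, 0.6], [-0.0485, -0.0047, 0.008, 0, 0, 5.8, 0.6], [-0.0487, 0, 0.008, 0, 0, 5.8, 0.6], [-0.0485, 0.005, 0.008, 0, 0, 5.8, 0.6], [-0.0477, 0.01, 0.008, 0, 0, 5.8, 0.6]])

```text
time: 1.35
position: [0.4521, 0.1505, 0.1552]
tool_rot: [0.643, 0.766, -0.0, -0.0]
ft_force: [-0.2, 1.2, 0.5]
grip_width: 0.0522
```

Call:
drive_tool(series=[[-0.0465, 0.015, 0.008, 0, 0, 5.8, 0.6], [-0.0447, 0.0194, 0.008, 0, 0, 5.8, 0.6], [-0.0425, 0.024, 0.008, 0, 0, 5.8, 0.6], [0, 0, 0, 0, 0, 0, 0.6]])

```text
time: 1.85
position: [0.5225, 0.0195, 0.1309]
tool_rot: [0.752, 0.66, 0.0, 0.001]
ft_force: [-0.4, -0.6, 0.3]
grip_width: 0.0521
```

```bash
python3 plan.py 0.519 0.021 0.004 -7.4 3; python3 - <<'E'
from h import *
from rig import robot
z=snap(robot,"wrist","w1")
E
```

```text
t 1.85 p [0.5225 0.0195 0.1309] jaw -7.46 tilt [ 0.0014 -0.0007] F [-0.4 -0.6  0.3] w 0.0521 q6 -0.05
d [-0.0035  0.0015 -0.1269] turn_z -0.06
[0.0003, -0.0012, 0.0423] -0.02
[0.0003, -0.0012, 0.0423] -0.02
[0.0003, -0.0012, 0.0423] -0.02
```

View pics/w1.png

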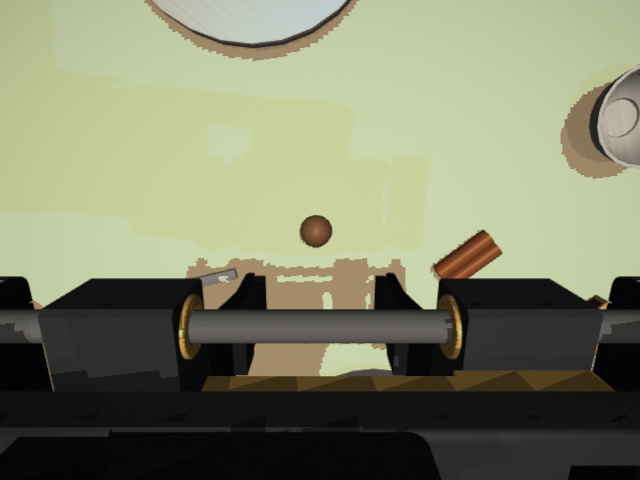

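Wrist view: nutmeg at (316,231), cinnamon centred about (468,256), and the spoon tip at (220,277).

```bash
python3 - <<'E'
from h import *
z=load("w1"); print(plane(z,316,231,.013),plane(z,468,256,.008),plane(z,237,271,.005))
h=cv2.cvtColor(z["im"],cv2.COLOR_BGR2HSV)
for k,u,v in(("n",316,231),("c",466,255)):
    m=np.zeros((480,640),bool); m[v-30:v+26,u-36:u+40]=1; m&=(h[...,0]<16)&(h[...,1]>130)&(h[...,2]<190)
    q=np.argwhere(m);W=np.array([plane(z,x,y,.012)[:2] for y,x in q]);e,V=np.linalg.eigh(np.cov(W.T))
    print(k,len(q),W.mean(0).round(4),(W.min(0)+W.max(0))/2,np.degrees(np.arctan2(*V[::-1,1])).round(1),np.sqrt(e))
E
```

```text
[0.51912911 0.02240048 0.013     ] [ 0.64040967 -0.01629252  0.008     ] [ 0.44817752 -0.0053289   0.005     ]
n 708 [0.5189 0.0223] [0.51917871 0.02217024] 74.6 [0.00603657 0.0062711 ]
c 1745 [ 0.6391 -0.0163] [ 0.63822721 -0.01447234] -154.1 [0.00725766 0.01386833]
```

Call:
drive_tool(series=[[0.002, -0.0037, 0.05, 0, 0, 0, 0.6], [0, 0, 0.05, 0, 0, 0, 0.6], [0, 0, 0.027, 0, 0, 0, 0.6], [0, 0, 0, 0, 0, 0, 0.6], [0, 0, 0, 0, 0, 0, 0.2]], squeeze=8)

```text
time: 2.52
position: [0.5166, 0.026, 0.0051]
tool_rot: [0.75, 0.662, -0.0, -0.0]
ft_force: [-0.1, 1.1, 0.8]
grip_width: 0.0478
```

Call:
drive_tool(series=[[0, 0, 0, 0, 0, 0, 0.1], [0, 0, 0, 0, 0, 0, 0.1], [0, 0, 0, 0, 0, 0, 0.1], [0, 0, -0.01, 0, 0, 0, 0.1]])

```text
time: 3.02
position: [0.5165, 0.0251, 0.0146]
tool_rot: [0.75, 0.661, -0.0, -0.0]
ft_force: [-0.3, 0.2, -0.0]
grip_width: 0.0245
```

Call:
drive_tool(series=[[0, 0, -0.05, 0, 0, 0, 0.1], [0, 0, -0.045, 0, 0, 0, 0.1]])

```text
time: 3.28
position: [0.5166, 0.0251, 0.111]
tool_rot: [0.75, 0.661, -0.0, -0.0]
ft_force: [0.0, -1.4, 0.2]
grip_width: 0.0247
```

```bash
python3 plan.py 0.559 -0.240 0.11 -7.4 5
```

```text
t 3.27 p [0.5166 0.0251 0.111 ] jaw -7.2 tilt [-0.0007  0.0001] F [ 0.  -1.4  0.2] w 0.0247 q6 -0.04
d [ 0.0424 -0.2651 -0.001 ] turn_z 0.2
[-0.0515, 0.0151, 0.0002] 0.04
[-0.0515, 0.0151, 0.0002] 0.04
[-0.0515, 0.0151, 0.0002] 0.04
[-0.0515, 0.0152, 0.0002] 0.04
[-0.0515, 0.0152, 0.0002] 0.04
```

Call:
drive_tool(series=[[-0.0515, 0.015, 0, 0, 0, 0, 0.1], [-0.0515, 0.015, 0, 0, 0, 0, 0.1], [-0.0515, 0.015, 0, 0, 0, 0, 0.1], [-0.0515, 0.015, 0, 0, 0, 0, 0.1], [-0.0515, 0.015, 0, 0, 0, 0, 0.1]])

```text
time: 3.9
position: [0.559, -0.2414, 0.1102]
tool_rot: [0.75, 0.661, 0.0, 0.0]
ft_force: [0.3, 0.3, -0.5]
grip_width: 0.0251
```

Call:
drive_tool(series=[[0, 0, 0.03, 0, 0, 0, 0.1], [0, 0, 0.04, 0, 0, 0, 0.1], [0, 0, 0.025, 0, 0, 0, 0.1], [0, 0, 0, 0, 0, 0, 0.1], [0, 0, 0, 0, 0, 0, 0.1]])

```text
time: 4.53
position: [0.5597, -0.2401, 0.0156]
tool_rot: [0.75, 0.661, 0.0, 0.001]
ft_force: [0.9, 0.1, 0.7]
grip_width: 0.0248
```

Call:
drive_tool(series=[[0, 0, 0.0055, 0, 0, 0, 0.1], [0, 0, 0, 0, 0, 0, 0.1], [0, 0, 0, 0, 0, 0, 0.45], [0, 0, 0, 0, 0, 0, 0.5], [0, 0, -0.01, 0, 0, 0, 0.5]])

```text
time: 5.15
position: [0.5586, -0.2394, 0.0188]
tool_rot: [0.75, 0.661, -0.0, -0.001]
ft_force: [-0.1, 0.9, 0.5]
grip_width: 0.0418
```

Call:
drive_tool(series=[[0, 0, -0.02, 0, 0, 0, 0.5], [0, 0, -0.045, 0, 0, 0, 0.5], [0, 0, -0.05, 0, 0, 0, 0.6]])

```text
time: 5.52
position: [0.5589, -0.2396, 0.1362]
tool_rot: [0.75, 0.661, 0.0, -0.0]
ft_force: [-1.2, -0.3, -0.6]
grip_width: 0.0478
```

```bash
python3 - <<'E'
from h import *
from rig import robot
z=snap(robot,"wrist","w2")
E
python3 plan.py 0.640 -0.019 0.13 -56 6
```

```text
t 5.58 p [ 0.5628 -0.2419  0.1437] jaw -7.17 tilt [ 0.011  -0.0073] F [ 1.5 -0.4  4.1] w 0.0495 q6 -0.46
d [ 0.0772  0.2229 -0.0137] turn_z 48.83
[0.0385, 0.0081, 0.0023] 8.14
[0.0392, 0.0026, 0.0023] 8.14
[0.0392, -0.003, 0.0023] 8.14
[0.0384, -0.0085, 0.0023] 8.14
[0.0368, -0.0139, 0.0023] 8.14
[0.0345, -0.0189, 0.0023] 8.14
```

View pics/w2.png

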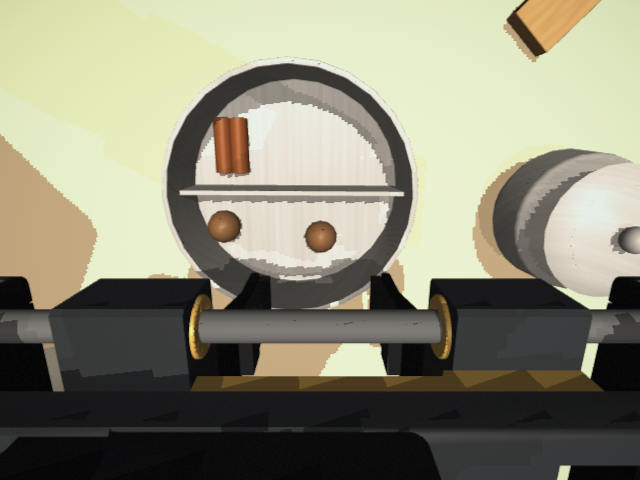

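The loose nutmeg (320,237) now sits beside the fixed one (225,226), with the fixed cinnamon at (232,146) in the other half.

Call:
drive_tool(series=[[0.038, 0.008, 0, 0, 0, 8.1, 0.6], [0.039, 0.003, 0, 0, 0, 8.1, 0.6], [0.039, -0.003, 0, 0, 0, 8.1, 0.6], [0.0385, -0.0085, 0, 0, 0, 8.1, 0.6], [0.037, -0.014, 0, 0, 0, 8.1, 0.6]])

```text
time: 6.2
position: [0.624, -0.0534, 0.1356]
tool_rot: [0.933, 0.359, 0.001, 0.001]
ft_force: [0.1, 0.4, -1.1]
grip_width: 0.0525
```

Call:
drive_tool(series=[[0.0345, -0.018, 0, 0, 0, 8.1, 0.6], [0, 0, 0, 0, 0, 0, 0.6], [0, 0, 0, 0, 0, 0, 0.6]])

```text
time: 6.58
position: [0.6367, -0.0183, 0.1349]
tool_rot: [0.956, 0.295, 0.0, 0.0]
ft_force: [0.3, -0.1, 0.4]
grip_width: 0.0521
```

```bash
python3 - <<'E'
from h import *
from rig import robot
z=snap(robot,"wrist","w3")
h=cv2.cvtColor(z["im"],cv2.COLOR_BGR2HSV)
m=(h[...,0]<16)&(h[...,1]>130)&(h[...,2]<190)&(z["d"]>.2); m[270:]=0
n,L,S,C=cv2.connectedComponentsWithStats(m.astype(np.uint8))
for i in range(1,n):
    if S[i,4]<300: continue
    q=np.argwhere(L==i);W=np.array([plane(z,x,y,.012)[:2] for y,x in q]);e,V=np.linalg.eigh(np.cov(W.T))
    print(S[i],W.mean(0).round(4),np.degrees(np.arctan2(*V[::-1,1])).round(1),np.sqrt(e)*3.46)
E
python3 plan.py 0.640 -0.018 0.005 -56 3
```

```text
[ 309  198   32   62 1853] [ 0.6402 -0.0191] -147.4 [0.0245742  0.05084049]
t 6.62 p [ 0.6366 -0.0188  0.1347] jaw -55.77 tilt [ 0.0004 -0.0006] F [-0.1  0.2  0.6] w 0.0524 q6 0.77
d [ 0.0034  0.0008 -0.1297] turn_z 0.23
[0.0011, 0.0004, 0.0432] 0.08
[0.0011, 0.0004, 0.0432] 0.08
[0.0011, 0.0004, 0.0432] 0.08
```

Call:
drive_tool(series=[[0.003, 0.002, 0.05, 0, 0, 1.6, 0.6], [0, 0, 0.05, 0, 0, 0, 0.6], [0, 0, 0.03, 0, 0, 0, 0.6], [0, 0, 0, 0, 0, 0, 0.6], [0, 0, 0, 0, 0, 0, 0.2]], squeeze=8)

```text
time: 7.25
position: [0.6403, -0.0191, 0.0043]
tool_rot: [0.96, 0.28, -0.0, 0.0]
ft_force: [-0.5, 0.3, 0.2]
grip_width: 0.0476
```

Call:
drive_tool(series=[[0, 0, 0, 0, 0, 0, 0.1], [0, 0, 0, 0, 0, 0, 0.1], [0, 0, 0, 0, 0, 0, 0.1], [0, 0, -0.05, 0, 0, 0, 0.1], [0, 0, -0.055, 0, 0, 0, 0.1]])

```text
time: 7.88
position: [0.6394, -0.0177, 0.109]
tool_rot: [0.96, 0.281, -0.001, -0.001]
ft_force: [0.3, 0.2, -0.2]
grip_width: 0.0255
```

```bash
python3 plan.py 0.564 -0.1675 0.11 -97.4 5
```

```text
t 7.88 p [ 0.6394 -0.0177  0.109 ] jaw -57.38 tilt [-0.003   0.0006] F [ 0.3  0.2 -0.2] w 0.0255 q6 0.8
d [-0.0754 -0.1498  0.001 ] turn_z 40.02
[-0.0289, 0.0171, -0.0002] 8.0
[-0.0262, 0.021, -0.0002] 8.0
[-0.023, 0.0244, -0.0002] 8.0
[-0.0194, 0.0274, -0.0002] 8.0
[-0.0154, 0.0298, -0.0002] 8.0
```

Call:
drive_tool(series=[[-0.029, 0.017, 0, 0, 0, 8, 0.1], [-0.026, 0.021, 0, 0, 0, 8, 0.1], [-0.023, 0.0245, 0, 0, 0, 8, 0.1], [-0.0195, 0.0275, 0, 0, 0, 8, 0.1], [-0.0155, 0.03, 0, 0, 0, 8, 0.1]])

```text
time: 8.5
position: [0.5643, -0.1689, 0.1092]
tool_rot: [0.998, -0.067, 0.0, 0.0]
ft_force: [0.0, 0.2, -0.5]
grip_width: 0.0262
```

Call:
drive_tool(series=[[0, 0, 0.0, 0, 0, 0, 0.1], [0, 0, 0.04, 0, 0, 0, 0.1], [0, 0, 0.04, 0, 0, 0, 0.1], [0, 0, 0.015, 0, 0, 0, 0.1], [0, 0, 0, 0, 0, 0, 0.1]])

```text
time: 9.12
position: [0.5646, -0.1672, 0.0133]
tool_rot: [0.998, -0.064, -0.001, -0.0]
ft_force: [1.1, 0.1, 0.6]
grip_width: 0.0257
```

Call:
drive_tool(series=[[0, 0, 0.004, 0, 0, 0, 0.1], [0, 0, 0, 0, 0, 0, 0.1], [0, 0, 0, 0, 0, 0, 0.42], [0, 0, 0, 0, 0, 0, 0.45], [0, 0, -0.01, 0, 0, 0, 0.45]])

```text
time: 9.75
position: [0.5643, -0.1679, 0.02]
tool_rot: [0.998, -0.064, -0.001, -0.0]
ft_force: [0.1, 0.8, 0.6]
grip_width: 0.0384
```

Call:
drive_tool(series=[[0, 0, -0.02, 0, 0, 0, 0.45], [0, 0, -0.05, 0, 0, 0, 0.5], [0, 0, -0.055, 0, 0, 0, 0.6], [0, 0, 0, 0, 0, 0, 0.6]])

```text
time: 10.25
position: [0.5682, -0.1697, 0.1506]
tool_rot: [0.998, -0.064, 0.005, 0.002]
ft_force: [0.5, 1.0, 0.0]
grip_width: 0.051
```

```bash
python3 - <<'E'
from h import *
from rig import robot
z=snap(robot,"side","s4"); cv2.imwrite("pics/s4c.png",cv2.resize(z["im"][150:370,220:500],None,fx=2,fy=2))
P=cloud(z);h=cv2.cvtColor(z["im"],cv2.COLOR_BGR2HSV)
m=(z["d"]>0)&(P[...,2]>.056)&(P[...,2]<.066)&(np.hypot(P[...,0]-.544,P[...,1]+.2025)<.1)
print(circ(P[m]))
E
python3 plan.py 0.507 0.252 0.16 -97.4 9
```

```text
(array([ 0.54282708, -0.20349159]), np.float64(0.08253072599533655))
t 10.3 p [ 0.5663 -0.1688  0.148 ] jaw -97.38 tilt [ 0.0053 -0.0028] F [-0.5  1.2  0.1] w 0.0511 q6 1.22
d [-0.0593  0.4208  0.012 ] turn_z 0.02
[-0.0125, -0.0455, -0.0013] 0.0
[-0.0125, -0.0455, -0.0013] 0.0
[-0.0125, -0.0455, -0.0013] 0.0
[-0.0125, -0.0455, -0.0013] 0.0
[-0.0125, -0.0455, -0.0013] 0.0
[-0.0125, -0.0455, -0.0013] 0.0
[-0.0125, -0.0455, -0.0013] 0.0
[-0.0125, -0.0455, -0.0013] 0.0
[-0.0126, -0.0455, -0.0013] 0.0
```

View pics/s4c.png

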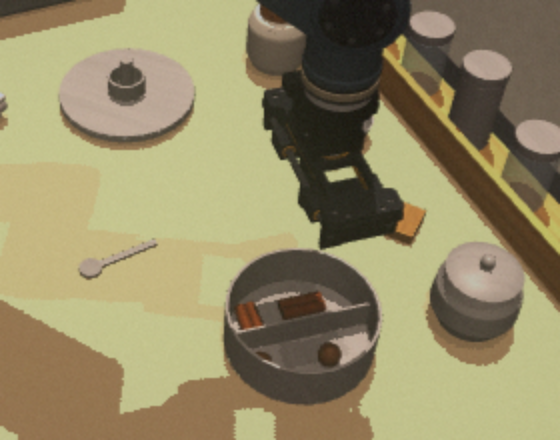

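The crop shows the cinnamon (302,305) beside the fixed piece (250,316) and the nutmeg (329,354) in the other half; the tin has not moved.

Call:
drive_tool(series=[[-0.0125, -0.0455, -0.003, 0, 0, 0, 0.6], [-0.0125, -0.0455, -0.002, 0, 0, 0, 0.6], [-0.0125, -0.0455, 0, 0, 0, 0, 0.6], [-0.0125, -0.0455, 0, 0, 0, 0, 0.6], [-0.0125, -0.0455, 0, 0, 0, 0, 0.6]])

```text
time: 10.92
position: [0.5304, 0.067, 0.1486]
tool_rot: [0.998, -0.065, -0.002, -0.0]
ft_force: [0.6, 0.3, -0.4]
grip_width: 0.0521
```

Call:
drive_tool(series=[[-0.0125, -0.0455, 0, 0, 0, 0, 0.6], [-0.0125, -0.0455, 0, 0, 0, 0, 0.6], [-0.0125, -0.0455, 0, 0, 0, 0, 0.6], [-0.0125, -0.0455, 0, 0, 0, 0, 0.6], [0, 0, 0, 0, 0, 0, 0.6]])

```text
time: 11.55
position: [0.5038, 0.255, 0.1485]
tool_rot: [0.998, -0.062, -0.002, 0.0]
ft_force: [-0.5, -0.3, 0.6]
grip_width: 0.0522
```

Call:
drive_tool(series=[[0, 0, 0, 0, 0, 0, 0.6]])

```text
time: 11.68
position: [0.5049, 0.2519, 0.1489]
tool_rot: [0.998, -0.064, -0.001, 0.001]
ft_force: [0.3, -1.1, -0.7]
grip_width: 0.0522
```

```bash
python3 - <<'E'
from h import *
from rig import robot
z=snap(robot,"wrist","w5"); P=cloud(z); d=z["d"]
r=np.hypot(P[...,0]-.507,P[...,1]-.252); ok=(d>.15)
for lo,hi,R in((.068,.080,.02),(.040,.052,.035),(.014,.026,.1)):
    m=ok&(P[...,2]>lo)&(P[...,2]<hi)&(r<R); m[272:]=0
    Q=P[m]; print(lo,len(Q),Q.mean(0).round(4) if len(Q) else "", (Q.min(0)+Q.max(0))/2 if len(Q) else "", circ(Q) if len(Q)>5 else"")
E
python3 plan.py 0.507 0.2515 0.052 -97.4 3
```

```text
0.068 536 [0.5074 0.2539 0.0736] [0.50685219 0.25404767 0.07203699] (array([0.50711998, 0.25392967]), np.float64(0.006339228462810104))
0.04 1268 [0.506  0.2541 0.0455] [0.5054608  0.25420275 0.04599899] (array([0.50559052, 0.25419854]), np.float64(0.023002416377894373))
0.014 29095 [0.5319 0.2508 0.0201] [0.52838659 0.2541944  0.02010902] (array([0.51942699, 0.25243422]), np.float64(0.06257970569694572))
t 11.72 p [0.5053 0.2514 0.1492] jaw -97.42 tilt [-0.0021 -0.001 ] F [ 0.3 -1.1 -0.6] w 0.0523 q6 1.96
d [ 0.0017  0.0001 -0.0972] turn_z -0.02
[0.0006, -0.0001, 0.0324] -0.01
[0.0006, -0.0001, 0.0324] -0.01
[0.0006, -0.0001, 0.0324] -0.01
```

View pics/w5.png

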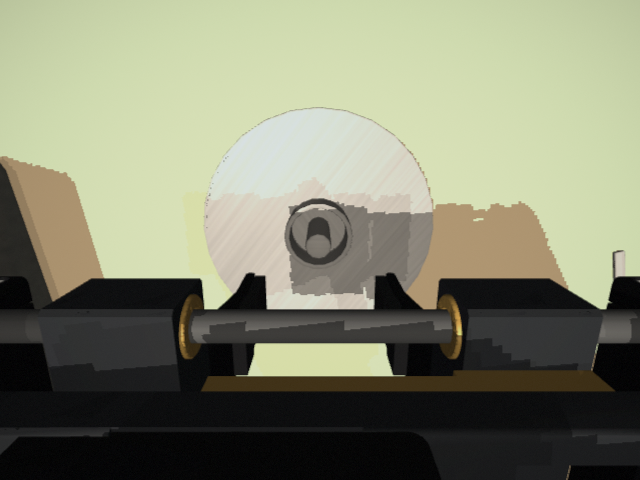

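The knob is at (317,237), centred between the fingers (columns 250-390).

Call:
drive_tool(series=[[0.001, -0.0015, 0.04, 0, 0, 0, 0.6], [0, 0, 0.04, 0, 0, 0, 0.6], [0, 0, 0.016, 0, 0, 0, 0.6], [0, 0, 0, 0, 0, 0, 0.6], [0, 0, 0, 0, 0, 0, 0.6]], squeeze=30)

```text
time: 12.35
position: [0.5083, 0.2537, 0.0552]
tool_rot: [0.998, -0.065, 0.001, -0.0]
ft_force: [0.1, 0.1, 0.9]
grip_width: 0.0522
```

```bash
python3 plan.py 0.506 0.253 0.051 -97.4 1
```

```text
t 12.35 p [0.5083 0.2537 0.0552] jaw -97.42 tilt [0.0023 0.0006] F [0.1 0.1 0.9] w 0.0522 q6 1.97
d [-0.0023 -0.0007 -0.0042] turn_z -0.02
[-0.0022, 0.001, 0.0042] -0.02
```

Call:
drive_tool(series=[[-0.001, 0, 0.0035, 0, 0, 0, 0.6], [0, 0, 0, 0, 0, 0, 0.3], [0, 0, 0, 0, 0, 0, 0.1], [0, 0, 0, 0, 0, 0, 0.05], [0, 0, 0, 0, 0, 0, 0.05]], squeeze=45)

```text
time: 12.98
position: [0.5061, 0.254, 0.0506]
tool_rot: [0.998, -0.064, 0.0, -0.0]
ft_force: [-0.2, -0.9, -0.5]
grip_width: 0.0201
```

Call:
drive_tool(series=[[0, 0, 0, 0, 0, 0, 0.05], [0, 0, -0.002, 0, 0, 0, 0.05], [0, 0, -0.006, 0, 0, 0, 0.05], [0, 0, -0.012, 0, 0, 0, 0.05], [0, 0, 0, 0, 0, 0, 0.05]])

```text
time: 13.6
position: [0.5071, 0.2543, 0.0719]
tool_rot: [0.998, -0.064, 0.001, -0.001]
ft_force: [0.9, 0.0, -3.2]
grip_width: 0.0171
```

```bash
python3 plan.py 0.506 0.253 0.051 -97.4 1
```

```text
t 13.6 p [0.5071 0.2543 0.0719] jaw -97.39 tilt [0.0029 0.0008] F [ 0.9  0.  -3.2] w 0.0171 q6 1.97
d [-0.0011 -0.0013 -0.0209] turn_z 0.01
[-0.001, 0.0014, 0.0209] 0.01
```

Call:
drive_tool(series=[[0, 0, -0.02, 0, 0, 0, 0.05], [0, 0, -0.03, 0, 0, 0, 0.05], [0, 0, -0.03, 0, 0, 0, 0.05], [0, 0, -0.02, 0, 0, 0, 0.05], [0, 0, -0.006, 0, 0, 0, 0.05]])

```text
time: 14.22
position: [0.5067, 0.2541, 0.1779]
tool_rot: [0.998, -0.064, 0.001, -0.0]
ft_force: [0.2, 0.2, -4.2]
grip_width: 0.0168
```

```bash
python3 plan.py 0.544 -0.202 0.178 -97.4 14; python3 - <<'E'
from h import *
from rig import robot
z=snap(robot,"side","s6"); cv2.imwrite("pics/s6c.png",cv2.resize(z["im"][120:300,200:400],None,fx=3,fy=3))
z=load("side0"); z2=load("scene0")
for q in(z,z2):
    P=cloud(q); r=np.hypot(P[...,0]-.5435,P[...,1]+.2025); m=(q["d"]>0)&(P[...,2]>.03)&(P[...,2]<.2)&(r>.095)&(P[...,0]<.85)
    print(r[m].min(),P[m][r[m].argmin()])
E
```

```text
t 14.22 p [0.5067 0.2541 0.1779] jaw -97.38 tilt [0.0028 0.0008] F [ 0.2  0.2 -4.2] w 0.0168 q6 1.97
d [ 3.730e-02 -4.561e-01  1.000e-04] turn_z 0.02
[0.0068, 0.032, -0.0] 0.0
[0.0068, 0.032, -0.0] 0.0
[0.0068, 0.032, -0.0] 0.0
[0.0068, 0.032, -0.0] 0.0
[0.0068, 0.032, -0.0] 0.0
[0.0068, 0.032, -0.0] 0.0
[0.0068, 0.032, -0.0] 0.0
[0.0068, 0.032, -0.0] 0.0
[0.0068, 0.032, -0.0] 0.0
[0.0068, 0.032, -0.0] 0.0
[0.0068, 0.032, -0.0] 0.0
[0.0068, 0.032, -0.0] 0.0
[0.0068, 0.032, -0.0] 0.0
[0.0068, 0.032, -0.0] 0.0
0.15169003262953323 [ 0.69138676 -0.23625459  0.03487085]
0.15498399279154496 [ 0.69574768 -0.2314945   0.03757213]
```

View pics/s6c.png

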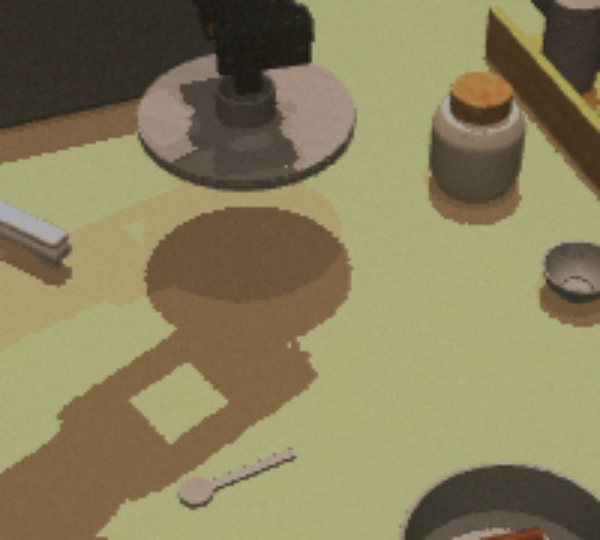

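Both lids hang level from the knob (lid plate at (245,115) in the crop).

Call:
drive_tool(series=[[0.003, 0.015, 0, 0, 0, 0, 0.05], [0.0065, 0.03, 0, 0, 0, 0, 0.05], [0.0085, 0.04, 0, 0, 0, 0, 0.05], [0.0085, 0.04, 0, 0, 0, 0, 0.05], [0.0085, 0.04, 0, 0, 0, 0, 0.05]])

```text
time: 14.9
position: [0.5185, 0.0836, 0.1752]
tool_rot: [0.998, -0.065, -0.001, 0.0]
ft_force: [0.3, 0.4, -3.4]
grip_width: 0.017
```

Call:
drive_tool(series=[[0.0085, 0.04, 0, 0, 0, 0, 0.05], [0.0085, 0.04, 0, 0, 0, 0, 0.05], [0.0085, 0.04, 0, 0, 0, 0, 0.05], [0.0085, 0.04, 0, 0, 0, 0, 0.05], [0.0085, 0.04, 0, 0, 0, 0, 0.05]])

```text
time: 15.52
position: [0.5346, -0.1199, 0.1751]
tool_rot: [0.998, -0.065, -0.001, -0.0]
ft_force: [0.5, -0.1, -2.3]
grip_width: 0.0169
```

Call:
drive_tool(series=[[0.0085, 0.04, 0, 0, 0, 0, 0.05], [0.0065, 0.03, 0, 0, 0, 0, 0.05], [0.003, 0.013, 0, 0, 0, 0, 0.05], [0, 0, 0, 0, 0, 0, 0.05], [0, 0, 0, 0, 0, 0, 0.05]])

```text
time: 16.15
position: [0.5424, -0.2012, 0.176]
tool_rot: [0.998, -0.064, -0.001, -0.001]
ft_force: [-0.2, -0.6, -2.6]
grip_width: 0.0168
```

```bash
python3 - <<'E'
from h import *
from rig import robot
for n in("side","scene"):
    z=snap(robot,n,n+"7"); P=cloud(z); r=np.hypot(P[...,0]-.5435,P[...,1]+.2025); ok=z["d"]>0
    # outer lid top plate / rim vs tin rim
    m=ok&(r<.11)&(P[...,2]>.132)&(P[...,2]<.155); Q=P[m]
    # visible plate spans full disc: use convex-hull circle (min enclosing)
    c=cv2.minEnclosingCircle(Q[:,:2].astype(np.float32)); A=np.c_[Q[:,:2]-Q[:,:2].mean(0),np.ones(len(Q))]
    print(n,len(Q),c,"plane",np.linalg.lstsq(A,Q[:,2],rcond=None)[0])
    m=ok&(r<.11)&(P[...,2]>.056)&(P[...,2]<.066)
    if m.sum()>20: print("tin",m.sum(),circ(P[m]))
E
python3 plan.py 0.544 -0.202 0.125 -97.4 2
```

```text
side 4027 ((0.5408391952514648, -0.20158515870571136), 0.09575009346008301) plane [0.00658696 0.01075065 0.14474145]
tin 257 (array([ 0.54268322, -0.20352438]), np.float64(0.08246393469462325))
scene 3183 ((0.5430794954299927, -0.19955682754516602), 0.09687499701976776) plane [-0.01065324 -0.01695648  0.14435424]
tin 258 (array([ 0.54490184, -0.20148038]), np.float64(0.08245587274135076))
t 16.25 p [ 0.5428 -0.2011  0.1764] jaw -97.3 tilt [-0.0009  0.0009] F [ 0.7  1.6 -3.8] w 0.0165 q6 1.15
d [ 0.0012 -0.0009 -0.0514] turn_z 0.1
[0.0006, 0.0004, 0.0257] 0.05
[0.0006, 0.0004, 0.0257] 0.05
```

Call:
drive_tool(series=[[0.001, 0.001, 0.015, 0, 0, 0, 0.05], [0.001, 0.0008, 0.025, 0, 0, 0, 0.05], [0, 0, 0.012, 0, 0, 0, 0.05], [0, 0, 0.006, 0, 0, 0, 0.05], [0, 0, 0, 0, 0, 0, 0.05]])

```text
time: 16.88
position: [0.5449, -0.2045, 0.1182]
tool_rot: [0.998, -0.064, -0.0, -0.0]
ft_force: [0.2, 0.3, -2.8]
grip_width: 0.0169
```

Call:
drive_tool(series=[[0, 0, 0.004, 0, 0, 0, 0.05], [0, 0, 0.004, 0, 0, 0, 0.05], [0, 0, 0.003, 0, 0, 0, 0.05], [0, 0, 0.002, 0, 0, 0, 0.05], [0, 0, 0, 0, 0, 0, 0.05]])

```text
time: 17.5
position: [0.5449, -0.2046, 0.1054]
tool_rot: [0.998, -0.064, -0.0, -0.0]
ft_force: [-0.4, -0.7, -2.7]
grip_width: 0.0173
```

Call:
drive_tool(series=[[0, 0, 0.002, 0, 0, 0, 0.05], [0, 0, 0.0015, 0, 0, 0, 0.05], [0, 0, 0.001, 0, 0, 0, 0.05], [0, 0, 0.0, 0, 0, 0, 0.05]])

```text
time: 18.0
position: [0.5448, -0.2046, 0.1009]
tool_rot: [0.998, -0.064, -0.0, -0.0]
ft_force: [-0.4, -0.6, -3.6]
grip_width: 0.0168
```

Call:
drive_tool(series=[[0, 0, 0.001, 0, 0, 0, 0.05], [0, 0, 0.001, 0, 0, 0, 0.05], [0, 0, 0, 0, 0, 0, 0.05]])

```text
time: 18.38
position: [0.5449, -0.2046, 0.0989]
tool_rot: [0.998, -0.064, -0.0, -0.0]
ft_force: [-0.2, 1.3, -3.6]
grip_width: 0.0171
```

Call:
drive_tool(series=[[0, 0, 0.0006, 0, 0, 0, 0.05], [0, 0, 0.0006, 0, 0, 0, 0.05], [0, 0, 0, 0, 0, 0, 0.05]])

```text
time: 18.75
position: [0.5448, -0.2046, 0.0986]
tool_rot: [0.998, -0.064, -0.0, 0.0]
ft_force: [-3.4, 2.1, 4.7]
grip_width: 0.0167
```

Call:
drive_tool(series=[[0, 0, 0.0005, 0, 0, 0, 0.05], [0, 0, 0, 0, 0, 0, 0.05]])

```text
time: 19.0
position: [0.5448, -0.2046, 0.0985]
tool_rot: [0.998, -0.064, 0.0, 0.0]
ft_force: [-3.9, 2.5, 9.0]
grip_width: 0.0166
```

Contact came at the predicted seat height. Next I relieve the push and open.

Call:
drive_tool(series=[[0, 0, -0.0006, 0, 0, 0, 0.05], [0, 0, 0, 0, 0, 0, 0.4], [0, 0, 0, 0, 0, 0, 1], [0, 0, 0, 0, 0, 0, 1], [0, 0, 0, 0, 0, 0, 1]])

```text
time: 19.62
position: [0.5452, -0.2049, 0.0978]
tool_rot: [0.998, -0.064, 0.0, 0.0]
ft_force: [-0.9, -0.1, -0.1]
grip_width: 0.0494
```

Call:
drive_tool(series=[[0, 0, 0, 0, 0, 0, 1], [0, 0, 0, 0, 0, 0, 1]])

```text
time: 19.88
position: [0.545, -0.2047, 0.0979]
tool_rot: [0.998, -0.064, 0.0, 0.0]
ft_force: [-0.8, -1.0, -0.4]
grip_width: 0.069
```

```bash
python3 - <<'E'
from h import *
from rig import robot
for n in("side","scene"):
    z=snap(robot,n,n+"8"); P=cloud(z); r=np.hypot(P[...,0]-.5435,P[...,1]+.2025); ok=z["d"]>0
    m=ok&(r<.11)&(r>.035)&(P[...,2]>.060)&(P[...,2]<.076); Q=P[m]
    c=cv2.minEnclosingCircle(Q[:,:2].astype(np.float32)); A=np.c_[Q[:,:2]-Q[:,:2].mean(0),np.ones(len(Q))]
    print(n,len(Q),c,"plane",np.linalg.lstsq(A,Q[:,2],rcond=None)[0])
    m=ok&(r<.03)&(P[...,2]>.088)&(P[...,2]<.098); Q=P[m]; 
    if len(Q)>5: print("collar",len(Q),circ(Q),Q[:,2].mean())
cv2.imwrite("pics/s8c.png",cv2.resize(load("side8")["im"][230:390,280:480],None,fx=3,fy=3))
E
python3 plan.py 0.5445 -0.2035 0.075 -97.4 2
```

```text
side 3375 ((0.542625904083252, -0.20448504388332367), 0.096609927713871) plane [0.00204834 0.00233587 0.06748802]
collar 75 (array([ 0.54080373, -0.20485372]), np.float64(0.02177778044017964)) 0.09228323683326056
scene 2675 ((0.5453298687934875, -0.20294681191444397), 0.09687389433383942) plane [-0.00381736 -0.00718836  0.0670729 ]
collar 83 (array([ 0.5566522 , -0.20586673]), np.float64(0.016528764122244338)) 0.09224655380586337
t 19.98 p [ 0.545  -0.2047  0.0979] jaw -97.38 tilt [ 0.     -0.0001] F [-0.3 -0.3 -0.5] w 0.0769 q6 1.15
d [-0.0005  0.0012 -0.0229] turn_z 0.02
[-0.0003, -0.0006, 0.0115] 0.01
[-0.0003, -0.0006, 0.0115] 0.01
```

View pics/s8c.png

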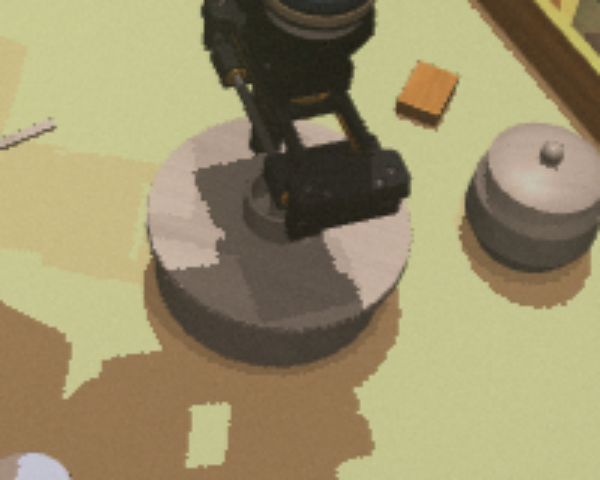

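The crop shows the lid flat on the tin. The depth fit puts the plate top at 67.5 mm (seated would be 68) and level.

Call:
drive_tool(series=[[0, 0, 0, 0, 0, 0, 1], [-0.0003, -0.0003, 0.012, 0, 0, 0, 1], [0, 0, 0.008, 0, 0, 0, 1], [0, 0, 0.003, 0, 0, 0, 1], [0, 0, 0, 0, 0, 0, 1]], squeeze=15)

```text
time: 20.6
position: [0.5445, -0.2042, 0.0744]
tool_rot: [0.998, -0.064, -0.0, -0.0]
ft_force: [-0.1, 0.2, -0.5]
grip_width: 0.0872
```

Call:
drive_tool(series=[[0, 0, 0, 0, 0, 0, 0.75], [0, 0, 0, 0, 0, 0, 0.66], [0, 0, 0, 0, 0, 0, 0.62], [0, 0, 0, 0, 0, 0, 0.6], [0, 0, 0, 0, 0, 0, 0.55]])

```text
time: 21.22
position: [0.5447, -0.2043, 0.075]
tool_rot: [0.998, -0.064, 0.0, -0.0]
ft_force: [0.3, -0.3, 1.7]
grip_width: 0.0508
```

Call:
drive_tool(series=[[0, 0, 0, 0, 0, 0, 0.4], [0, 0, 0, 0, 0, 0, 0.4], [0, 0, 0, 0, 0, 0, 0.4]], squeeze=35)

```text
time: 21.6
position: [0.5447, -0.2043, 0.075]
tool_rot: [0.998, -0.064, 0.0, -0.0]
ft_force: [-0.1, 0.4, 0.3]
grip_width: 0.0504
```

Call:
drive_tool(series=[[0, 0, -0.002, 0, 0, 0, 0.4], [0, 0, -0.003, 0, 0, 0, 0.4], [0, 0, -0.005, 0, 0, 0, 0.4], [0, 0, -0.005, 0, 0, 0, 0.4], [0, 0, 0, 0, 0, 0, 0.4]])

```text
time: 22.22
position: [0.5451, -0.2046, 0.0906]
tool_rot: [0.998, -0.064, 0.001, 0.0]
ft_force: [-0.1, 0.9, -1.9]
grip_width: 0.0501
```

```bash
python3 plan.py 0.5445 -0.2042 0.175 -97.4 1; python3 - <<'E'
from h import *
from rig import robot
z=snap(robot,"side","s9");P=cloud(z); r=np.hypot(P[...,0]-.544,P[...,1]+.2035)
m=(z["d"]>0)&(r<.1)&(r>.035)&(P[...,2]>.06)&(P[...,2]<.1);Q=P[m]; A=np.c_[Q[:,:2]-Q[:,:2].mean(0),np.ones(len(Q))]
print(np.linalg.lstsq(A,Q[:,2],rcond=None)[0])
E
```

```text
t 22.23 p [ 0.5451 -0.2046  0.0906] jaw -97.39 tilt [ 0.0012 -0.0008] F [-0.1  0.9 -1.9] w 0.0501 q6 1.15
d [-0.0006  0.0004  0.0844] turn_z 0.01
[-0.0007, -0.0003, -0.0844] 0.01
[0.00887    0.00621872 0.08271124]
```

Weight is 1.9 N, about the outer lid alone (1.6 N), and it is level. I lift the remaining 84 mm.

Call:
drive_tool(series=[[0, 0, -0.012, 0, 0, 0, 0.4], [0, 0, -0.02, 0, 0, 0, 0.4], [0, 0, -0.025, 0, 0, 0, 0.4], [0, 0, -0.018, 0, 0, 0, 0.4], [0, 0, -0.009, 0, 0, 0, 0.4]])

```text
time: 22.9
position: [0.5452, -0.2046, 0.1756]
tool_rot: [0.998, -0.064, 0.001, 0.001]
ft_force: [-0.5, 0.7, -1.9]
grip_width: 0.0505
```

Call:
drive_tool(series=[[0, 0, 0, 0, 0, 0, 0.4], [0, 0, 0, 0, 0, 0, 0.4], [0, 0, 0, 0, 0, 0, 0.4], [0, 0, 0, 0, 0, 0, 0.4]])

```text
time: 23.4
position: [0.5444, -0.2042, 0.1733]
tool_rot: [0.998, -0.064, -0.001, -0.0]
ft_force: [0.6, -0.7, -1.9]
grip_width: 0.0505
```

```bash
python3 plan.py 0.5445 -0.2042 0.175 -97.4 1; python3 - <<'E'
from h import *
from rig import robot
for n in("side","scene"):
    z=snap(robot,n,n+"10");P=cloud(z); r=np.hypot(P[...,0]-.544,P[...,1]+.2035); ok=z["d"]>0
    for lo,hi,k in((.15,.18,"outer plate"),(.058,.07,"inner flange")):
        m=ok&(r<.1)&(r>.035)&(P[...,2]>lo)&(P[...,2]<hi);Q=P[m]
        if len(Q)<20: print(k,len(Q)); continue
        A=np.c_[Q[:,:2]-Q[:,:2].mean(0),np.ones(len(Q))]
        print(n,k,len(Q),np.linalg.lstsq(A,Q[:,2],rcond=None)[0].round(4),cv2.minEnclosingCircle(Q[:,:2].astype(np.float32)))
a=cv2.resize(load("side10")["im"][200:390,270:500],(500,413)); b=cv2.resize(load("scene10")["im"][100:270,150:350],(300,255))
c=np.zeros((413,800,3),np.uint8); c[:,:500]=a; c[:255,500:]=b; cv2.imwrite("pics/f10.png",c)
E
```

```text
t 23.4 p [ 0.5444 -0.2042  0.1733] jaw -97.39 tilt [-0.0011  0.0006] F [ 0.6 -0.7 -1.9] w 0.0505 q6 1.15
d [0.0001 0.     0.0017] turn_z 0.01
[0.0001, -0.0, -0.0017] 0.01
side outer plate 3649 [0.007  0.0097 0.1655] ((0.5439915060997009, -0.20535804331302643), 0.09690070152282715)
side inner flange 1729 [0.0037 0.0003 0.0635] ((0.5433860421180725, -0.20489490032196045), 0.08628671616315842)
scene outer plate 2865 [-0.0101 -0.0184  0.1649] ((0.5473321080207825, -0.2037682682275772), 0.09715207666158676)
scene inner flange 2018 [-0.0006 -0.0065  0.0631] ((0.5472231507301331, -0.2031276822090149), 0.08743110299110413)
```

View pics/f10.png

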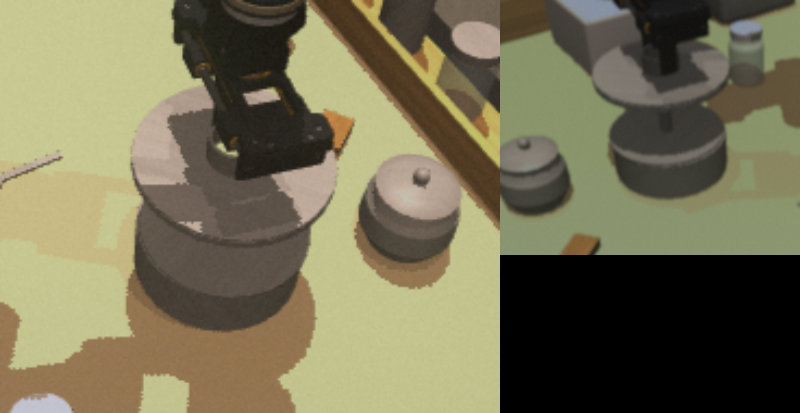

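The outer lid is level, about 98 mm above its nested position. The inner flange top reads 63.3 mm (64 when seated), flat and centred on the tin.

```bash
python3 -c "
from rig import robot
print(robot.hand_in())"
```

```text
the job is handed in; nothing more can be done
None
```

The job is done as asked and handed in at about 23.5 s of the 72 s allowed.

- **Spices:** the loose nutmeg is in the half with the fixed nutmeg, and the loose cinnamon is in the half with the fixed cinnamon. I checked the nutmeg in the wrist view and both pieces in the side view.
- **Lids:** I carried the two nested lids over by the knob and lowered them until they touched at the predicted seat height, with about 9 N of push. I then let go and lifted the outer lid by its collar.
- **Inner lid:** it is seated. Its flange top reads about 63.3 mm (64 mm when seated), and it lies flat and centred on the tin.
- **Outer lid:** I am still holding it over the tin, about 98 mm above where it was nested. The side and scene cameras show slopes of opposite sign, up to about 0.02 rad, which I take as depth noise. The tool itself is vertical to about 0.001 rad.
- **Tin and other items:** the tin read within 0.2 mm of its first position just before the lids were lowered. I judged that the other things on the shelf had not moved from the pictures only; I did not measure each one again.

No check failed. The two cameras differ by 2 to 4 mm in absolute position, which is close to their calibration.

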